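# Fit a retaining ring on a spindle stub with circlip pliers

### The job

Lift the loose dust cap off the bearing block and stand it rim-down on the bare bench, letting go of it. Then take the circlip pliers out of the wooden stand by their upright handles, squeeze the handles fully so that the ring on their tips is spread, and slide the spread ring down over the shaft stub until it lies flat against the bearing face, level with the groove. Finish while still holding the pliers squeezed there, ring spread and centred on the shaft, without letting go; leave the other things on the bench where they are.

Things in the scene. Friction and masses are not known exactly. Their poses are not given: they have to be found in the camera images.
- groove (a point): Centre of the ring groove of the bright steel shaft stub standing on the grey bearing block, under the cap. z: shaft axis, up. The groove is 5 high, 36 in diameter, right on the bearing face (dark disc 68 across): this point is 2.5 above that face, 52.5 above the bench. Above the groove the shaft is 40 in diameter for 13, then tapers to 28 at its end, 25.5 above this point. (mm)
- block: The grey bearing block, 100 x 100, top 45 above the bench, bearing face 50 above the bench; fixed. Origin at the centre of its underside, z up.
- cap_grip (a point): Grip point on the black round knob (22 diameter, 30 high) on top of the loose aluminium dust cap that covers the shaft stub. On the axis, 21 above the cap's flat top, 9 below the knob's top, 63 above the cap's rim; z up along the axis. (mm)
- cap: The same cap: an upside-down cup 80 in outer diameter, 42 high, wall 3, about 150 g; origin at the centre of its rim's underside, z up. The rim rests loosely on the grey block, round the bearing disc; lift it straight up by at least 35 before moving sideways. (mm)
- pliers_grip (a point): Half-way up the two black handle grips, midway between them, of the circlip pliers standing upright, tips down, in the wooden stand. z up along the pliers, y the line through the handles along which they are squeezed, x from the ring to the pliers. Each grip is 14 wide (x), 10 thick (y), from 28 below to 32 above this point; over both outer faces 60 when free, about 36 to 40 when squeezed. (mm)
- pliers: The same pliers with the ring, about 185 g: origin at the centre of the ring's underside, axes as for pliers_grip. Grip the handles from above, fingers closing along y. A spring of about 4 N at each grip resists; 20 N or more squeezes them to a firm stop, which spreads the tips, and holds them there. Lift straight up by at least 30 to clear the stand. (mm)
- ring_center (a point): Centre of the open steel snap ring carried level on the pliers' tips, 4 thick. Fixed to the pliers: 27 from pliers_grip along -x and 130 below it; same axes. Free, the ring is 37 wide and cannot pass the 40 shaft; fully squeezed its bore is about a circle of 45, 53 outside. Gap and lugs lie towards +x; the jaws stand on the lugs, 24 to 30 along +x from this point. (mm)
- jaw_left (a joint): How far the pliers are squeezed (rad, turn of one jaw): 0 free, about 0.143 at the stop, ring fully spread (up to 0.17 under a hard grip, which is fine).
- stand: The wooden loading stand, fixed: base 94 (x, -44 to +50) x 80 (y) x 20 high, on which the ring lies loosely round a 28 wide, 12 high spigot; an upright board 56 wide at x +35 to +42, its top 95 above the bench, behind the pliers. Origin on the bench under the ring's centre, axes as for the pliers. (mm)
- screwdriver: Bystander, not to be disturbed: screwdriver lying flat, 200 long (mm). Origin at the centre of its underside.
- wrench: Bystander, not to be disturbed: spanner lying flat, 180 long (mm). Origin at the centre of its underside.
- bearing: Bystander, not to be disturbed: small ball bearing, 42 across, 12 high, with a plain bore (mm). Origin at the centre of its underside.
- offcut: Bystander, not to be disturbed: plain ungrooved round steel offcut standing upright, 32 across, 50 high (mm). Origin at the centre of its underside.
- bush: Bystander, not to be disturbed: brass bush standing upright, 28 across, 22 high (mm). Origin at the centre of its underside.
- oil_can: Bystander, not to be disturbed: grey can standing upright, 54 across, 110 high (mm). Origin at the centre of its underside.
- pinblock: Bystander, not to be disturbed: small dark wooden block, 50 x 30 x 28 high (mm). Origin at the centre of its underside.
Things that resemble listed ones, but are neither listed nor needed, are in the scene too. Leave any orange or turquoise look-alike of the cap alone.

How it is judged (in metres and radians):
On the way, in this order (a step that is already met when the one before it is completed fails the run):
1. the cap is lifted clear of the shaft stub (height (world z) of cap_grip above 0.143 m), for 0.05 s.
2. the cap stands rim-down on the bench, let go (height (world z) of cap_grip between 0.058 and 0.068 m and angle between cap_grip's own z axis and vertical below 0.12 rad and linear speed of cap below 0.02 m/s and contact force between the fingers and cap below 0.2 N), for 0.2 s.
3. the pliers are lifted off the stand, squeezed, ring spread (value of joint jaw_left above 0.115 rad and contact force between the fingers and pliers above 3 N and height (world z) of ring_center above 0.045 m), for 0.1 s.
4. the spread ring is round the shaft's end, above the groove (value of joint jaw_left above 0.115 rad and horizontal distance between ring_center and groove below 0.004 m and z of ring_center in the frame of groove between 0.005 and 0.024 m), for 0.05 s.
At the end, for the whole second after the job is handed in: Pliers still gripped (more than 3 N from the fingers) and squeezed to at least 0.115 of 0.143 rad, at rest; ring centre within 3 mm of the groove's height and 4 mm of the shaft axis, ring level with the shaft within 0.1 rad; cap at rest standing rim-down on the bench (value of joint jaw_left above 0.115 rad and horizontal distance between ring_center and groove below 0.004 m and angle between the z axis of ring_center and the z axis of groove, either way round below 0.1 rad and contact force between the fingers and pliers above 3 N and z of ring_center in the frame of groove between -0.003 and 0.003 m and linear speed of each of pliers, cap below 0.02 m/s and height (world z) of cap_grip between 0.058 and 0.068 m and angle between cap_grip's own z axis and vertical below 0.12 rad); the arm keeps its last pose, push and grip.
It fails at once if another thing on the bench is pushed more than 30 mm away (distance of any of screwdriver, wrench, bearing, offcut, bush, oil_can, pinblock from where it was at the start of the episode above 0.03 m).
It also fails if it takes over 51 s, if anything falls off the work surface, if the arm or the gripper's body presses on something with over 40 N, if the wrist force passes 120 N, or if a joint passes its speed limit or range.

### The arm

A 6-joint arm with a two-finger parallel gripper is mounted at the origin on the work surface. World frame = base frame: x ahead of the robot, y to its left, z up, the work surface at z = 0. Lengths are in m, angles in degrees, forces in N, time in s.
With the tool pointing down it reaches from about 0.4 to 0.825 m from the base axis. Payload 7 kg.
Tool frame: the origin (TCP) lies at the very end of the fingers, on their centre line; the grasp point (between the pads) lies 19 mm behind it (ctrl.pinch_z is the distance from the TCP to the grasp point, in m); z points along the fingers, x is the direction in which the jaws open and shut, and the axes are right-handed (so a half turn about z gives the same grasp; the last joint's range is limited). The gripper opens to 88 mm and grips with 3 to 60 N. Pads are 19 mm wide; open, the fingers measure 130 mm over their backs; the gripper's body (78 mm by 193 mm) begins 47 mm behind the grasp point.
Start: joints at [-58.379, 20.546, 0.682, 0, -70.136, -16.507], TCP at [0.176, -0.652, 0.227] pointing down, gripper open.
Joint ranges: [-176.03, 176.03], [-82.01, 121.73], [-58.28, 71.71], [-173.87, 95.51], [-174.79, -0.11], [-173.66, 173.66]. Speed limits (degrees/s): [136.94, 136.94, 172.46, 180, 180, 180].

### API

Orientations are given as [roll, pitch, yaw] about the fixed x, y, z axes, in that order (R = Rz(yaw) Ry(pitch) Rx(roll)).
In Python, from plant import ctrl gives the robot as it stands.
- The arm moves only by the tool carry_out, never from a script. Its argument "increments" is a list of rows, each a list of 7 numbers: the turn, a rotation vector about the world's x, y, z in degrees, then the shift along the world's x, y, z in mm, then the closure, from 0 (fully open) to 1 (shut). In form: [[ax, ay, az, dx, dy, dz, grip], ...]. A call has 1 to 20 rows; each row is the pose to reach, as a shift and turn from the pose commanded when the call began; what a row does not reach only later rows make up. A row lasts 1/8 s, in which the tool goes at most 62.5 mm and 10.7 degrees, less where a joint would pass 70% of its speed; a pose out of reach is approached as far as the arm can. A call with a gripper value outside its range is refused whole. The fingers move at their own pace and stop on an object; the grip force is fixed at half the most. Time passes only in rows, so rows that repeat a pose let the fingers close. It gives the time, the measured TCP pose, the force and the opening at its end, in the units of the state.
- ctrl.get_obs(): the state, without advancing time (a new reading comes with each control period).
- ctrl.snapshot(name): name is "scene" or "top"; returns a dict with "pixels" (480x640x3 uint8, blue, green, red), "intrinsics" (3x3 intrinsics, pixels), "rvec" (rotation vector, rad) and "tvec" (3), from world to camera coordinates, as OpenCV has them. Camera axes: x right, y down, z forward; pixel columns grow to the right and rows downward; lengths in m; the calibration is good to about 2 mm. A picture is of the moment at which its call begins. There is no depth.
- ctrl.close_job(): hands the job in, once; it reports no verdict.
Trained networks look in a picture, given as the dict that the camera call returned (one of the last four; its "shot" number tells which), for a name from the list of things; names that differ only in an ending like _2 or _b are one class to them, and where a whole thing is asked for, a point or a joint stands for the part that bears it (a point fixed in the world has none). Each returns a list of dicts, best first, with "confidence" (0 to 1); they miss things now and then, are a little off and sometimes report something else, mostly with a low value. They report only what shows in the picture. A call takes as long as a camera call. They do not tell look-alikes from the thing itself.
- ctrl.search_frame(picture, label): "centre" ([x, y, z] in m, in world coordinates, good to about 4 mm: the middle of the surface that is visible of it).
- ctrl.outline_of(picture, label): "pixels" (480x640 bool, what is visible of it).
The state is a dict: "clock": time; "joint_pos": joint angles; "qvel": joint speeds; "tau": joint torques, N m; "tool_pos": TCP position; "orientation": TCP orientation; "force": force on the tool from outside, world axes, zero at the start; "moment": the same for the moment, N m; "opening": finger opening in m.
Only numpy, scipy, OpenCV 4.12 (cv2) and the standard library are available. Lean on these libraries where they do the work, as an engineer would, in place of code of your own. Each camera call takes 0.05 s, during which the arm holds its last target. There are 200 camera calls.

## Working session

There is one attempt and no reset: what is moved stays moved. The work goes in short steps, Python scripts to look and compute and a tool call to move; the robot and the scene stay as the last step left them, time stands still between calls to the robot, and variables do not carry over. Pictures are saved under pics/ and viewed, about 8 in all and at most 12, crops included, and the job is handed in when it is done.

Besides the shell and the picture viewer there is one more tool, called after ">>>" by a JSON object that holds its "name" and its "arguments", one argument or row to a line. carry_out: Moves the arm, as the interface text tells. Its arguments: {"type":"object","properties":{"increments":{"type":"array"}},"required":["increments"]}

```bash
mkdir -p pics; ls; cat > h.py <<'E'
import numpy as np, cv2
from plant import ctrl
def cam(p):
    R=cv2.Rodrigues(np.array(p["rvec"],float))[0]; return np.array(p["intrinsics"],float),R,np.array(p["tvec"],float).ravel()
def proj(p,X):
    K,R,t=cam(p); return cv2.projectPoints(np.array(X,float).reshape(-1,1,3),np.array(p["rvec"],float),t,K,None)[0].reshape(-1,2)
def atz(p,uv,z):
    K,R,t=cam(p); o=-R.T@t; d=R.T@np.linalg.inv(K)@np.array([uv[0],uv[1],1.]); return o+d*(z-o[2])/d[2]
E
python3 - <<'E'
from h import *
for n in ["scene","top"]:
    p=ctrl.snapshot(n); cv2.imwrite(f"pics/{n}0.png",p["pixels"])
    K,R,t=cam(p); print(n,"campos",-R.T@t,"f",K[0,0])
    for l in ["cap","block","pliers","stand","pliers_grip","ring_center","groove","cap_grip","oil_can","screwdriver","wrench","bearing","offcut","bush","pinblock"]:
        for d in ctrl.search_frame(p,l)[:4]: print(n,l,round(d["confidence"],2),np.round(d["centre"],3),np.round(proj(p,d["centre"])[0]))
print(ctrl.get_obs())
E
```

```text
pics
scene campos [1.18070513 0.53079319 0.86623697] f 528.0544275152173
scene cap 0.64 [0.563 0.242 0.091] [376. 293.]
scene cap 0.59 [0.422 0.283 0.045] [425. 275.]
scene cap 0.55 [0.594 0.4   0.042] [440. 359.]
scene block 0.95 [0.588 0.26  0.038] [375. 322.]
scene pliers 0.81 [ 0.56  -0.208  0.134] [205. 190.]
scene pliers 0.17 [0.589 0.26  0.038] [375. 323.]
scene stand 0.83 [ 0.569 -0.184  0.017] [216. 234.]
scene pliers_grip 0.77 [ 0.56  -0.206  0.134] [205. 190.]
scene ring_center 0.6 [ 0.559 -0.199  0.141] [208. 188.]
scene groove 0.65 [0.588 0.261 0.043] [376. 321.]
scene cap_grip 0.92 [0.425 0.282 0.04 ] [423. 277.]
scene cap_grip 0.77 [0.567 0.242 0.087] [375. 295.]
scene cap_grip 0.7 [0.695 0.025 0.034] [248. 304.]
scene oil_can 0.72 [0.712 0.261 0.088] [342. 351.]
scene screwdriver 0.91 [ 0.725 -0.229  0.022] [152. 264.]
scene screwdriver 0.65 [ 0.569 -0.184  0.021] [216. 233.]
scene bearing 0.61 [ 0.396 -0.073  0.009] [298. 216.]
scene bearing 0.37 [0.695 0.026 0.032] [248. 305.]
scene offcut 0.68 [0.698 0.025 0.032] [247. 305.]
scene bush 0.65 [ 0.391 -0.246  0.008] [
[... 1282 characters left out ...]
pinblock 0.93 [0.698 0.151 0.028] [276. 169.]
{'clock': 1.6, 'joint_pos': array([-5.83785659e+01,  2.05449115e+01,  6.80681038e-01, -1.51307481e-03,
       -7.01373751e+01, -1.65070128e+01]), 'qvel': array([-0.02410606, -0.04740683, -0.08189224,  0.02199632, -0.0320144 ,
       -0.01626733]), 'tau': array([ 9.13628319e-04, -5.82360005e+01,  2.93295336e+01,  7.00287268e+00,
        1.25222289e-02, -6.35545598e-05]), 'tool_pos': array([ 0.17597759, -0.65160792,  0.22656312]), 'orientation': array([ 1.79999092e+02, -1.94369357e-03,  1.05113907e+02]), 'force': array([ 0.64874413,  0.11395323, -0.62410864]), 'moment': array([-0.00177521,  0.02543281, -0.03827581]), 'opening': 0.08699690379373254}
```

View pics/scene0.png

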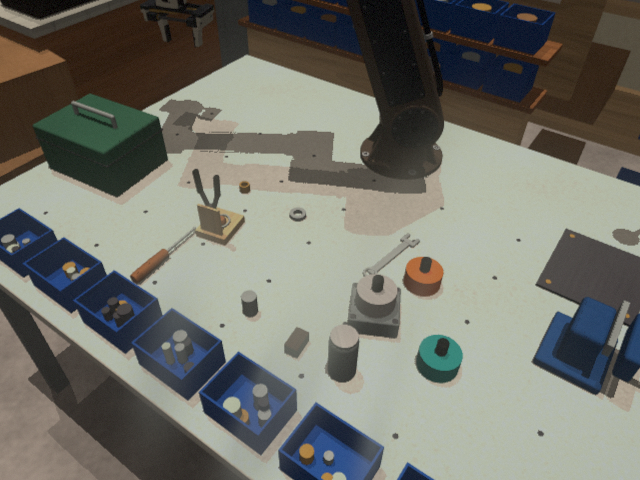

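View pics/top0.png

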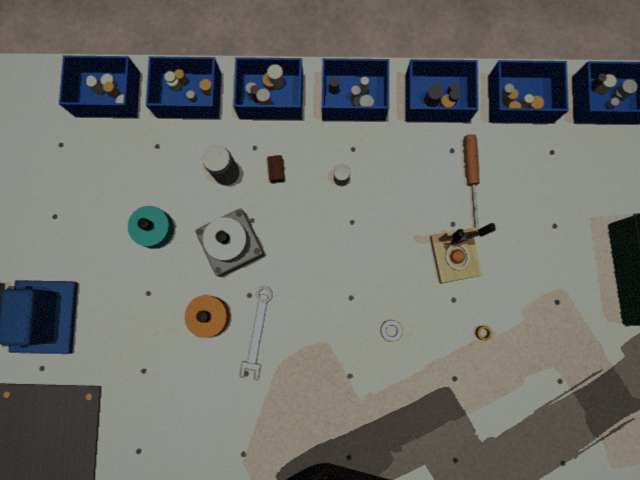

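Candidate caps in top view: turquoise (150,227), orange (206,315), and grey aluminium on the grey block (224,238). The last one fits, since it is bare metal and sits on the block. I'll confirm it and the pliers in one crop.

```bash
python3 - <<'E'
from h import *
t=ctrl.snapshot("top"); s=ctrl.snapshot("scene")
np.savez("shots.npz",t=t,s=s)
f=lambda p,x,y,w=80,h=60:cv2.resize(p["pixels"][y:y+h,x:x+w],None,fx=5,fy=5,interpolation=cv2.INTER_CUBIC)
a=np.vstack([np.hstack([f(t,190,205),f(t,425,220)]),np.hstack([f(s,340,265),f(s,180,165,80,60)])])
a=cv2.convertScaleAbs(a,alpha=1.3); cv2.imwrite("pics/crop1.png",a)
for n,p in (("top",t),("scene",s)):
  for l in ["stand","block"]:
    o=ctrl.outline_of(p,l)
    if o:
      m=np.array(o[0]["pixels"]).astype(np.uint8); c=max(cv2.findContours(m,0,2)[0],key=cv2.contourArea)
      print(n,l,o[0]["confidence"],cv2.minAreaRect(c))
E
```

```text
top block 0.86 ((230.10546875, 242.61178588867188), (54.32335662841797, 53.25437927246094), 65.0952377319336)
scene stand 0.7 ((216.25003051757812, 224.75001525878906), (49.01530456542969, 34.152591705322266), 18.434947967529297)
scene block 0.58 ((374.16998291015625, 310.8099670410156), (52.89158630371094, 51.335960388183594), 8.130102157592773)
```

View pics/crop1.png

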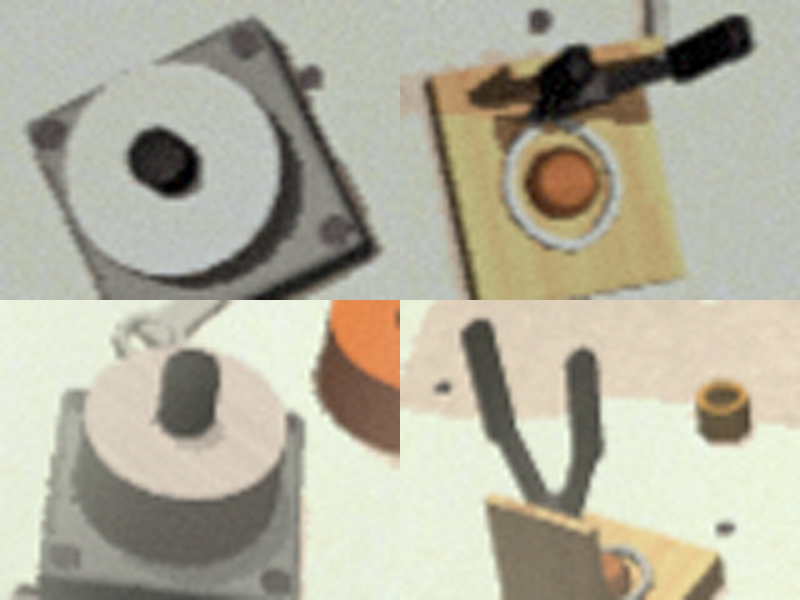

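The crop confirms the grey cap on the block: its top circle centre is at about (224.2,238.6) in the top view and its knob top at about (220.6,235.2). The pliers' handle tops are at about (492,226) and (460,231) in the top view. The spigot is at (457,256). Next I'll fit the poses from these.

```bash
cat > fit.py <<'E'
from h import *
from scipy.optimize import least_squares
d=np.load("shots.npz",allow_pickle=True); t=d["t"].item(); s=d["s"].item()
T=lambda x,y,ox,oy,px,py:(ox+(x-px)/5-.4,oy+(y-py)/5-.4)
A=lambda x,y:T(x,y,190,205,0,0); B=lambda x,y:T(x,y,425,220,400,0); C=lambda x,y:T(x,y,340,265,0,300); D=lambda x,y:T(x,y,180,165,400,300)
print("cap disc",atz(t,A(173.5,169.5),.087),"knob",atz(t,A(155,153),.117),"scene knob",atz(s,C(191,362),.115),"scene disc",atz(s,C(184,424),.087))
print("ring",atz(t,B(562,185),.024),"spig",atz(t,B(563,179),.032))
obs=[(t,B(735,32),"hR"),(t,B(575,60),"hL"),(s,D(479,330),"hR"),(s,D(582,357),"hL"),(t,B(563,180),(0,0,.032)),(t,B(562,185),(0,0,.024)),(t,B(660,40),(.05,-.04,.02)),(t,B(685,272),(-.044,-.04,.02)),(t,B(470,300),(-.044,.04,.02))]
def res(q,full=False):
    x,y,yw,sy,dx=q; r=[]
    for p,uv,m in obs:
        if m=="hR": m=(.027+dx,-sy,.181)
        elif m=="hL": m=(.027+dx,sy,.181)
        c,n=np.cos(yw),np.sin(yw); r.append(proj(p,[x+c*m[0]-n*m[1],y+n*m[0]+c*m[1],m[2]])[0]-uv)
    return np.array(r) if full else np.ravel(r)
f=least_squares(res,[.53,-.2,.1,.03,0],loss="soft_l1",x_scale=[.1,.1,.1,.01,.01]); q=f.x; print(np.round(q,4),np.degrees(q[2])); print(np.round(res(q,True),1))
print("grip",q[0]+.027*np.cos(q[2]),q[1]+.027*np.sin(q[2]))
E
python3 fit.py
```

```text
cap disc [0.54986372 0.23514325 0.087     ] knob [0.5515191  0.23621157 0.117     ] scene knob [0.54588711 0.23337301 0.115     ] scene disc [0.55215242 0.23671837 0.087     ]
ring [ 0.53189727 -0.20397157  0.024     ] spig [ 0.5333112  -0.20247926  0.032     ]
[ 0.534  -0.2029  0.1668  0.0267 -0.0007] 9.554661720287443
[[ 0.6  1. ]
 [ 0.5  0.1]
 [-0.5  0.5]
 [-0.6  1.6]
 [ 0.2 -0.6]
 [-0.6 -1.1]
 [-4.9 -0.1]
 [-1.   1.2]
 [ 0.8  1.6]]
grip 0.5606510620181736 -0.19842526731961097
```

>>> {"name": "carry_out", "arguments": {
  "increments": [
    [0, 0, -5.6, 274, 502, 73, 0],
    [0, 0, -5.6, 274, 502, 73, 0],
    [0, 0, -5.6, 274, 502, 73, 0],
    [0, 0, -5.6, 274, 502, 73, 0],
    [0, 0, -5.6, 274, 502, 73, 0],
    [0, 0, -5.6, 274, 502, 73, 0],
    [0, 0, -5.6, 274, 502, 73, 0],
    [0, 0, -5.6, 274, 502, 73, 0],
    [0, 0, -5.6, 274, 502, 73, 0],
    [0, 0, -5.6, 274, 502, 73, 0],
    [0, 0, -5.6, 374, 887, -40, 0],
    [0, 0, -5.6, 374, 887, -40, 0],
    [0, 0, -5.6, 374, 887, -40, 0],
    [0, 0, -5.6, 374, 887, -40, 0],
    [0, 0, -5.6, 374, 887, -40, 0],
    [0, 0, -5.6, 374, 887, -40, 0],
    [0, 0, -5.6, 374, 887, -40, 0],
    [0, 0, -5.6, 374, 887, -57, 0],
    [0, 0, -5.6, 374, 887, -57, 0]
  ]
}}

```text
clock: 4.28
tool_pos: [0.549, 0.234, 0.1678]
orientation: [-179.8, 0.1, 99.5]
force: [0.6, -0.7, 1.1]
opening: 0.0877
```

>>> {"name": "carry_out", "arguments": {
  "increments": [
    [0, 0, 0, 0, 0, -40, 0],
    [0, 0, 0, 0, 0, -78, 0],
    [0, 0, 0, 0, 0, -78, 0],
    [0, 0, 0, 0, 0, -78, 1],
    [0, 0, 0, 0, 0, -78, 1],
    [0, 0, 0, 0, 0, -78, 1],
    [0, 0, 0, 0, 0, -78, 1],
    [0, 0, 0, 0, 0, -78, 1],
    [0, 0, 0, 0, 0, -78, 1],
    [0, 0, 0, 0, 0, -78, 1]
  ]
}}

```text
clock: 5.52
tool_pos: [0.55, 0.2354, 0.0915]
orientation: [-180.0, -0.0, 99.5]
force: [-0.7, 1.8, 0.4]
opening: 0.023
```

>>> {"name": "carry_out", "arguments": {
  "increments": [
    [0, 0, 0, 0, 0, 30, 1],
    [0, 0, 0, 0, 0, 65, 1],
    [0, 0, 0, 0, 0, 65, 1],
    [0, 0, 0, 0, 0, 65, 1],
    [0, 0, 0, -10, -50, 65, 1],
    [0, 0, 0, -10, -100, 65, 1],
    [0, 0, 0, -10, -150, 65, 1],
    [0, 0, 0, -10, -175, 65, 1],
    [0, 0, 0, -10, -175, 20, 1],
    [0, 0, 0, -10, -175, -25, 1],
    [0, 0, 0, -10, -175, -38, 1],
    [0, 0, 0, -10, -175, -42, 1],
    [0, 0, 0, -10, -175, -44, 1],
    [0, 0, 0, -10, -175, -44, 1]
  ]
}}

```text
clock: 7.28
tool_pos: [0.5407, 0.0608, 0.0487]
orientation: [179.9, -0.0, 99.5]
force: [0.5, 0.4, -1.1]
opening: 0.0215
```

```bash
python3 - <<'E'
from h import *
s=ctrl.snapshot("scene"); cv2.imwrite("pics/s2.png",cv2.resize(s["pixels"][200:400,150:480],None,fx=2.4,fy=2.4,interpolation=cv2.INTER_CUBIC)); o=ctrl.get_obs(); print(o["force"],o["opening"],o["tool_pos"])
E
```

```text
[-0.57052404 -0.08581911 -1.26211424] 0.021347072573911954 [0.54063479 0.06075997 0.04864847]
```

View pics/s2.png

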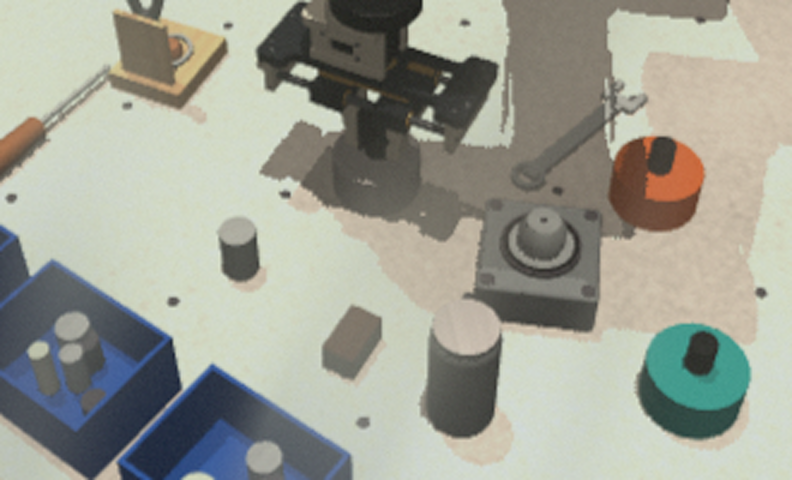

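The cap is held just above or on the bench, and the shaft stub is exposed at about crop (543,238). I'll lower a touch, release and retreat.

>>> {"name": "carry_out", "arguments": {
  "increments": [
    [0, 0, 0, 0, 0, -1.5, 1],
    [0, 0, 0, 0, 0, -2, 1],
    [0, 0, 0, 0, 0, -2, 0.6],
    [0, 0, 0, 0, 0, -2, 0],
    [0, 0, 0, 0, 0, -2, 0],
    [0, 0, 0, 0, 0, -2, 0],
    [0, 0, 0, 0, 0, 40, 0],
    [0, 0, 0, 0, 0, 100, 0],
    [0, 0, 0, 0, -60, 162, 0],
    [0, 0, 0, 0, -120, 170, 0],
    [0, 0, 0, 0, -120, 170, 0]
  ]
}}

```text
clock: 8.7
tool_pos: [0.5402, -0.0619, 0.2194]
orientation: [179.8, 0.0, 99.4]
force: [-0.3, 0.3, -0.3]
opening: 0.0876
```

```bash
python3 - <<'E'
from h import *
t=ctrl.snapshot("top"); s=ctrl.snapshot("scene"); np.savez("shots2.npz",t=t,s=s)
f=lambda p,x,y,w=80,h=60:cv2.resize(p["pixels"][y:y+h,x:x+w],None,fx=5,fy=5,interpolation=cv2.INTER_CUBIC)
a=np.vstack([np.hstack([f(t,190,205),f(t,280,200)]),np.hstack([f(s,340,265),f(s,265,230)])])
cv2.imwrite("pics/crop3.png",cv2.convertScaleAbs(a,alpha=1.3)); print(ctrl.get_obs()["tool_pos"])
E
```

```text
[ 0.53997092 -0.06117997  0.21809309]
```

View pics/crop3.png

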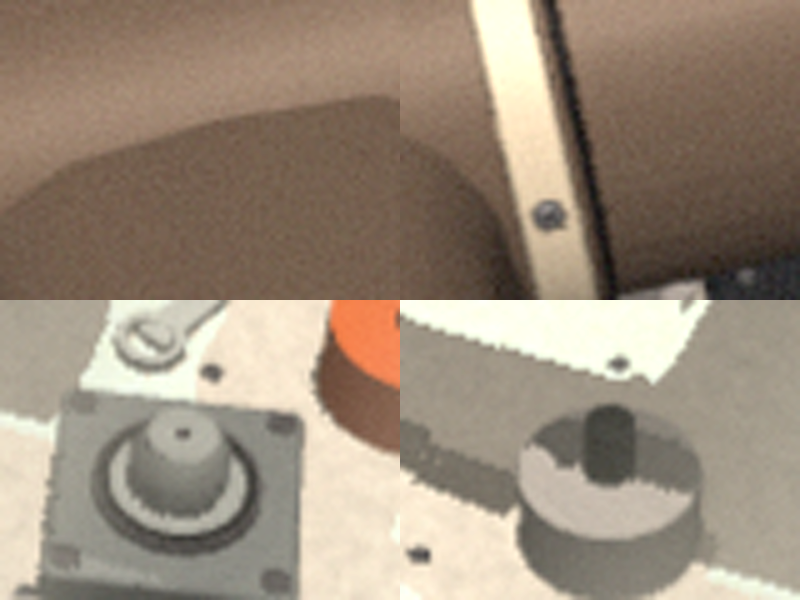

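The cap is standing upright on the bench, with its knob at scene (307,256) and clear. The arm blocks the top view, so I'll move above the pliers and measure the shaft from there.

>>> {"name": "carry_out", "arguments": {
  "increments": [
    [0, 0, 0, 10, -60, 0, 0],
    [0, 0, 0, 15, -110, 0, 0],
    [0, 0, 0, 21, -138, -5, 0],
    [0, 0, 0, 21, -138, -15, 0],
    [0, 0, 0, 21, -138, -15, 0]
  ]
}}

```text
clock: 9.43
tool_pos: [0.5601, -0.1966, 0.2007]
orientation: [-179.8, -0.1, 99.5]
force: [-0.2, 0.3, -0.2]
opening: 0.0879
```

```bash
python3 - <<'E'
from h import *
t=ctrl.snapshot("top"); s=ctrl.snapshot("scene"); np.savez("shots3.npz",t=t,s=s)
f=lambda p,x,y,k=5,w=80,h=60:cv2.resize(p["pixels"][y:y+h,x:x+w],None,fx=k,fy=k,interpolation=cv2.INTER_CUBIC)
a=np.vstack([np.hstack([f(t,200,215),f(t,290,200)]),np.hstack([f(s,340,265),f(s,160,140,3.333,120,90)])])
cv2.imwrite("pics/crop4.png",cv2.convertScaleAbs(a,alpha=1.3)); print(ctrl.get_obs()["tool_pos"])
E
```

```text
[ 0.56094661 -0.19649191  0.20227154]
```

View pics/crop4.png

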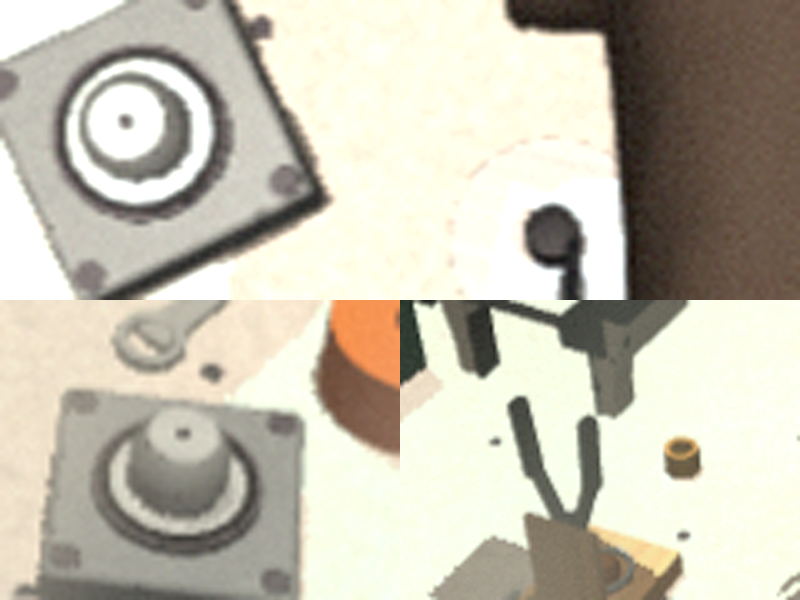

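The stub shows clearly, with its end dot at top crop (126,121) and scene crop (183,433). The fingers straddle the pliers' handles. I'll compute the shaft centre.

```bash
python3 - <<'E'
from h import *
d=np.load("shots3.npz",allow_pickle=True); t=d["t"].item(); s=d["s"].item()
A=lambda x,y:(200+x/5-.4,215+y/5-.4); C=lambda x,y:(340+x/5-.4,265+(y-300)/5-.4)
print("top dot",atz(t,A(126,121),.078),"disc",atz(t,A(142,132.5),.05),"top outer white",atz(t,A(142,132),.05))
print("scene dot",atz(s,C(183,433),.078))
# ellipse of dark disc in scene: threshold-free fit of hand-read rim points
rim=[(92,480),(261,487),(178,555),(110,520),(248,520),(140,547),(220,545)]
P=np.array([atz(s,C(*r),.05)[:2] for r in rim]); M=np.c_[2*P,np.ones(len(P))]; c=np.linalg.lstsq(M,(P**2).sum(1),rcond=None)[0]
print("scene disc",c[:2],"r",np.sqrt(c[2]+c[0]**2+c[1]**2))
E
```

```text
top dot [0.55056489 0.23592937 0.078     ] disc [0.5501222  0.23501662 0.05      ] top outer white [0.55031396 0.23502482 0.05      ]
scene dot [0.54916916 0.23539094 0.078     ]
scene disc [0.55336438 0.23714393] r 0.03315104296468168
```

>>> {"name": "carry_out", "arguments": {
  "increments": [
    [0, 0, 0, 0, -1, -40, 0],
    [0, 0, 0, 0, -1, -70, 0],
    [0, 0, 0, 0, -1, -70, 0],
    [0, 0, 0, 0, -1, -70, 0.5],
    [0, 0, 0, 0, -1, -70, 1],
    [0, 0, 0, 0, -1, -70, 1],
    [0, 0, 0, 0, -1, -70, 1],
    [0, 0, 0, 0, -1, -70, 1],
    [0, 0, 0, 0, -1, -70, 1]
  ]
}}

```text
clock: 10.65
tool_pos: [0.5639, -0.1985, 0.1355]
orientation: [179.6, 0.1, 99.6]
force: [0.7, 5.3, 14.0]
opening: 0.0394
```

>>> {"name": "carry_out", "arguments": {
  "increments": [
    [0, 0, 0, 0, 0, 0, 1],
    [0, 0, 0, 0, 0, 0, 1],
    [0, 0, 0, 0, 0, 0, 1]
  ]
}}

```text
clock: 11.02
tool_pos: [0.5639, -0.1984, 0.1355]
orientation: [179.6, 0.1, 99.6]
force: [1.0, 5.7, 13.5]
opening: 0.0395
```

```bash
python3 - <<'E'
from h import *
s=ctrl.snapshot("scene"); cv2.imwrite("pics/s5.png",cv2.resize(s["pixels"][140:260,150:310],None,fx=5,fy=5,interpolation=cv2.INTER_CUBIC)); o=ctrl.get_obs(); print(o["force"],o["moment"],o["opening"],o["tool_pos"])
E
```

```text
[ 0.95560691  3.88732847 14.1032303 ] [ 2.06091197 -0.41041977  0.02309028] 0.039746883281023895 [ 0.56386529 -0.19837992  0.135499  ]
```

View pics/s5.png

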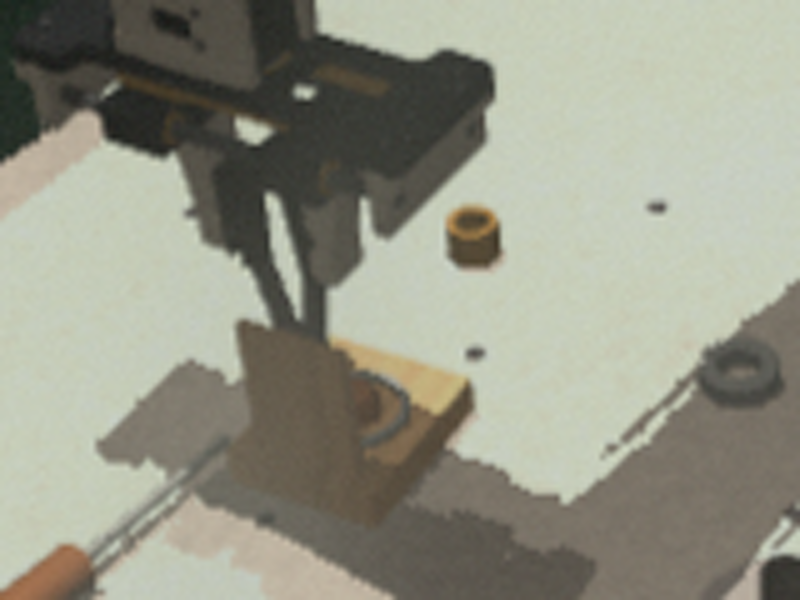

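The handles are squeezed to an opening of 39.5 mm, and the ring is still round the spigot. The tool is pressing down on the stand with about 14 N, so I'll lift straight up.

>>> {"name": "carry_out", "arguments": {
  "increments": [
    [0, 0, 0, 0, 0, 3, 1],
    [0, 0, 0, 0, 0, 8, 1],
    [0, 0, 0, 0, 0, 20, 1],
    [0, 0, 0, 0, 0, 35, 1],
    [0, 0, 0, 0, 0, 60, 1],
    [0, 0, 0, 0, 0, 90, 1],
    [0, 0, 0, 0, 0, 110, 1],
    [0, 0, 0, 0, 0, 110, 1],
    [0, 0, 0, 0, 0, 110, 1]
  ]
}}

```text
clock: 12.2
tool_pos: [0.5605, -0.1985, 0.2419]
orientation: [-180.0, -0.0, 99.5]
force: [-0.9, -0.4, -3.1]
opening: 0.0394
```

```bash
python3 - <<'E'
from h import *
t=ctrl.snapshot("top");s=ctrl.snapshot("scene"); np.savez("shots4.npz",t=t,s=s)
a=cv2.resize(s["pixels"][110:230,150:310],None,fx=5,fy=5,interpolation=cv2.INTER_CUBIC)
cv2.imwrite("pics/s6.png",a); o=ctrl.get_obs(); print(o["force"],o["moment"],o["opening"],o["tool_pos"],o["orientation"])
E
```

```text
[-0.47500732 -0.30444114 -1.92613133] [-0.06337052  0.0156619   0.01762261] 0.03954702258844684 [ 0.56035257 -0.19850776  0.24140159] [-1.79894666e+02 -3.86274766e-02  9.95060987e+01]
```

View pics/s6.png

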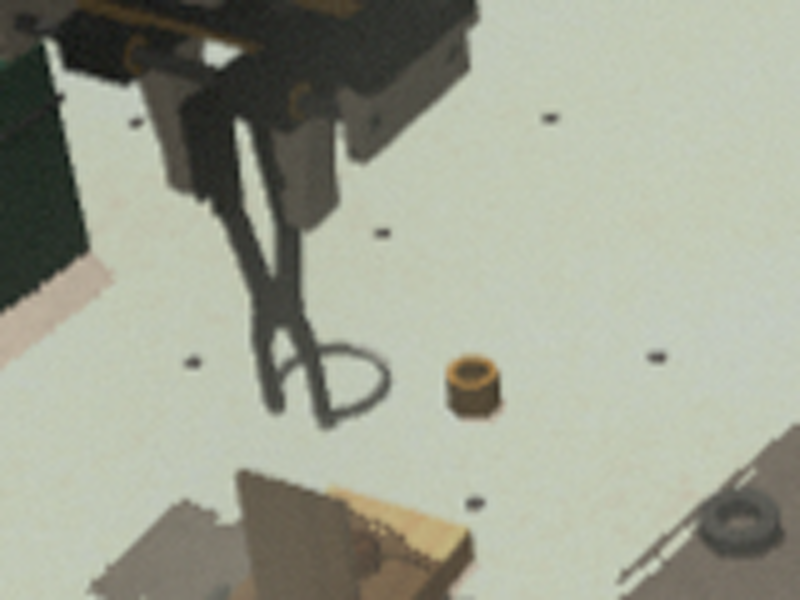

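The pliers are lifted with the ring spread. Expected ring position is TCP + (-26.6, -4.5, -113.5) mm. I'll move over the shaft, ring just above its end, and compare there.

>>> {"name": "carry_out", "arguments": {
  "increments": [
    [0, 0, 0, 1, 25, 0, 1],
    [0, 0, 0, 3, 70, 0, 1],
    [0, 0, 0, 5, 120, 0, 1],
    [0, 0, 0, 7, 170, 0, 1],
    [0, 0, 0, 9, 220, 0, 1],
    [0, 0, 0, 11, 270, 0, 1],
    [0, 0, 0, 12, 320, 0, 1],
    [0, 0, 0, 14, 370, 0, 1],
    [0, 0, 0, 15, 410, 0, 1],
    [0, 0, 0, 16, 430, 0, 1],
    [0, 0, 0, 16, 439, 0, 1],
    [0, 0, 0, 16, 439, -15, 1],
    [0, 0, 0, 16, 439, -35, 1],
    [0, 0, 0, 16, 439, -35, 1],
    [0, 0, 0, 16, 439, -35, 1],
    [0, 0, 0, 16, 439, -35, 1]
  ]
}}

```text
clock: 14.3
tool_pos: [0.5775, 0.2402, 0.2084]
orientation: [179.9, -0.0, 99.5]
force: [-0.7, 0.2, -1.4]
opening: 0.0398
```

```bash
python3 - <<'E'
from h import *
t=ctrl.snapshot("top");s=ctrl.snapshot("scene"); np.savez("shots5.npz",t=t,s=s)
o=ctrl.get_obs(); print(o["force"],o["opening"],o["tool_pos"],o["orientation"])
f=lambda p,x,y:cv2.resize(p["pixels"][y:y+75,x:x+50],None,fx=8,fy=8,interpolation=cv2.INTER_CUBIC)
tp=np.array(o["tool_pos"]); c=proj(s,tp+[-.0266,-.0045,-.1135])[0]; c2=proj(t,tp+[-.0266,-.0045,-.1135])[0]
x,y=int(c[0])-25,int(c[1])-37; x2,y2=int(c2[0])-25,int(c2[1])-37; print(c,c2,(x,y),(x2,y2))
a=np.hstack([f(s,x,y),f(t,x2,y2)]); cv2.imwrite("pics/s7.png",cv2.convertScaleAbs(a,alpha=1.4))
E
```

```text
[ 0.19433387 -0.50521246 -1.76339238] 0.039792371047877424 [0.57727865 0.24035075 0.2082917 ] [ 1.79939178e+02 -3.20048834e-02  9.95021575e+01]
[376.74319653 286.08204519] [223.13410236 237.44797256] (351, 249) (198, 200)
```

View pics/s7.png

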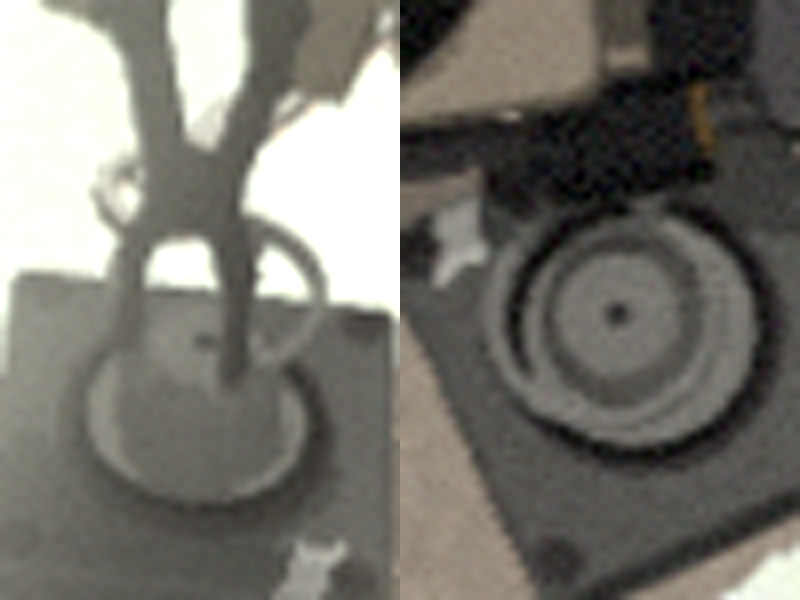

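```bash
python3 - <<'E'
from h import *
d=np.load("shots5.npz",allow_pickle=True); t=d["t"].item(); s=d["s"].item()
tp=np.array([.5773,.2403,.2083]); c0=tp+[-.0266,-.0045,-.1135]; sh=np.array([.550,.2355,0]); th=np.radians(np.arange(0,360,3))
def circ(c,r,z): return np.c_[c[0]+r*np.cos(th),c[1]+r*np.sin(th),np.full(len(th),z)]
out=[]
for p,(x,y) in ((s,(351,249)),(t,(198,200))):
    im=cv2.resize(p["pixels"][y:y+75,x:x+50],None,fx=8,fy=8,interpolation=cv2.INTER_CUBIC); im=cv2.convertScaleAbs(im,alpha=1.4)
    for c,r,z,col in ((c0,.0265,c0[2]+.002,(0,0,255)),(c0,.0225,c0[2]+.002,(0,255,255)),(sh,.014,.078,(255,255,0)),(sh,.034,.05,(0,255,0))):
        q=((proj(p,circ(c,r,z))-[x,y]+.5)*8-.5).round().astype(np.int32)
        for a in q: cv2.circle(im,tuple(int(v) for v in a),1,col,-1)
        print(col,"l/r",q[:,0].min(),q[:,0].max(),"t/b",q[:,1].min(),q[:,1].max())
    out.append(im)
cv2.imwrite("pics/s8.png",np.hstack(out))
E
```

```text
(0, 0, 255) l/r 100 320 t/b 214 378
(0, 255, 255) l/r 117 303 t/b 226 365
(255, 255, 0) l/r 147 261 t/b 301 387
(0, 255, 0) l/r 58 331 t/b 315 525
(0, 0, 255) l/r 87 320 t/b 187 418
(0, 255, 255) l/r 104 302 t/b 204 400
(255, 255, 0) l/r 159 280 t/b 257 376
(0, 255, 0) l/r 99 384 t/b 192 475
```

View pics/s8.png

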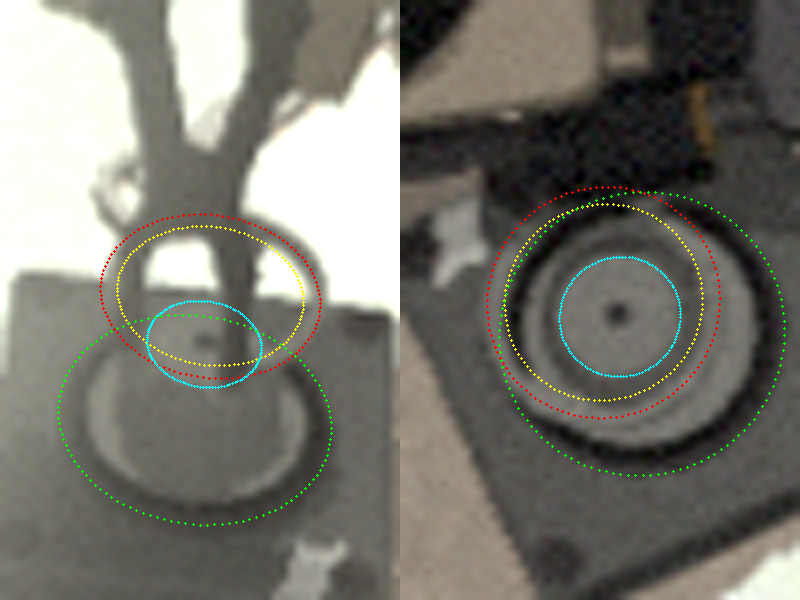

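The ring appears offset about 4 mm towards -x from the prediction (scene: right and up by ~8 px each; top: the lower arc sits lower). This agrees with the 3.5 mm drag seen while gripping. I'll refine it by edge matching.

```bash
cat > ringfit.py <<'E'
from h import *
def ringfit(t,s,c0,show=False):
    th=np.radians(np.arange(0,360,3)); th=th[np.abs((th-np.radians(9.5)+np.pi)%(2*np.pi)-np.pi)>np.radians(50)]
    from scipy.ndimage import map_coordinates
    G=[cv2.GaussianBlur(cv2.cvtColor(p["pixels"],cv2.COLOR_BGR2GRAY).astype(np.float32),(0,0),.7) for p in (t,s)]
    def samp(i,p,c,r,z):
        q=proj(p,np.c_[c[0]+r*np.cos(th),c[1]+r*np.sin(th),np.full(len(th),z)]); return map_coordinates(G[i],[q[:,1],q[:,0]],order=1)
    def score(i,p,c,z):
        # radial contrast at outer and inner edge (annulus against both sides), saturated
        m=samp(i,p,c,.0245,z); a=np.abs(m-samp(i,p,c,.0283,z)); b=np.abs(m-samp(i,p,c,.0207,z)); return np.mean(np.minimum(a,40))+np.mean(np.minimum(b,40))
    for dz in (-.002,0,.002,.004):
        R=[]
        for dx in np.arange(-.009,.0051,.0005):
            for dy in np.arange(-.006,.0061,.0005):
                c=c0[:2]+[dx,dy]; R.append((score(0,t,c,c0[2]+dz+.002),score(1,s,c,c0[2]+dz+.002),dx*1e3,dy*1e3))
        R=np.array(R); T=R[R[:,0].argmax()]; S=R[R[:,1].argmax()]; n=R[:,0]/R[:,0].max()+R[:,1]/R[:,1].max(); B=R[n.argmax()]
        print("dz",dz*1e3,"top",T.round(1),"scene",S.round(1),"both",B.round(1))
if __name__=="__main__":
    d=np.load("shots5.npz",allow_pickle=True); t=d["t"].item(); s=d["s"].item()
    ringfit(t,s,np.array([.5773,.2403,.2083])+[-.0266,-.0045,-.1135])
E
python3 ringfit.py
```

```text
dz -2.0 top [38.3 44.7 -9.  -6. ] scene [37.1 45.7 -9.  -5. ] both [38.3 44.7 -9.  -6. ]
dz 0.0 top [38.7 44.1 -6.5 -5. ] scene [35.8 45.7 -8.  -4.5] both [38.7 44.1 -6.5 -5. ]
dz 2.0 top [39.2 42.8 -6.5 -5.5] scene [29.8 45.7 -6.5 -3.5] both [38.6 43.9 -6.5 -5. ]
dz 4.0 top [39.6 40.9 -7.  -6. ] scene [26.9 45.6 -4.5 -2.5] both [39.3 41.7 -7.  -5.5]
```

```bash
python3 - <<'E'
from h import *
from ringfit import ringfit
d=np.load("shots4.npz",allow_pickle=True); t=d["t"].item(); s=d["s"].item()
c0=np.array([.5604,-.1985,.2415])+[-.0266,-.0045,-.1135]; ringfit(t,s,c0)
th=np.radians(np.arange(0,360,3)); out=[]
for p in (s,t):
    c=proj(p,c0)[0]; x,y=int(c[0])-25,int(c[1])-37
    im=cv2.convertScaleAbs(cv2.resize(p["pixels"][y:y+75,x:x+50],None,fx=8,fy=8,interpolation=cv2.INTER_CUBIC),alpha=1.3)
    for r,dx,col in ((.0265,0,(0,0,255)),(.0265,-.0035,(0,255,0)),(.0225,-.0035,(255,255,0))):
        for a in ((proj(p,np.c_[c0[0]+dx+r*np.cos(th),c0[1]+r*np.sin(th),0*th+c0[2]+.002])-[x,y]+.5)*8-.5).round(): cv2.circle(im,(int(a[0]),int(a[1])),1,col,-1)
    out.append(im)
cv2.imwrite("pics/s9.png",np.hstack(out))
E
```

```text
dz -2.0 top [28.4 45.7 -5.   1.5] scene [22.  59.1 -1.5  4.5] both [27.4 53.2 -4.5  2.5]
dz 0.0 top [28.2 46.6 -5.   2. ] scene [21.2 59.   0.   6. ] both [26.7 52.4 -7.  -2.5]
dz 2.0 top [28.2 49.9 -5.   3. ] scene [15.2 53.7  4.5  6. ] both [28.2 52.7 -4.  -1. ]
dz 4.0 top [28.2 49.4 -5.5  3.5] scene [22.  53.8 -2.   0. ] both [27.8 51.2 -4.5  3.5]
```

View pics/s9.png

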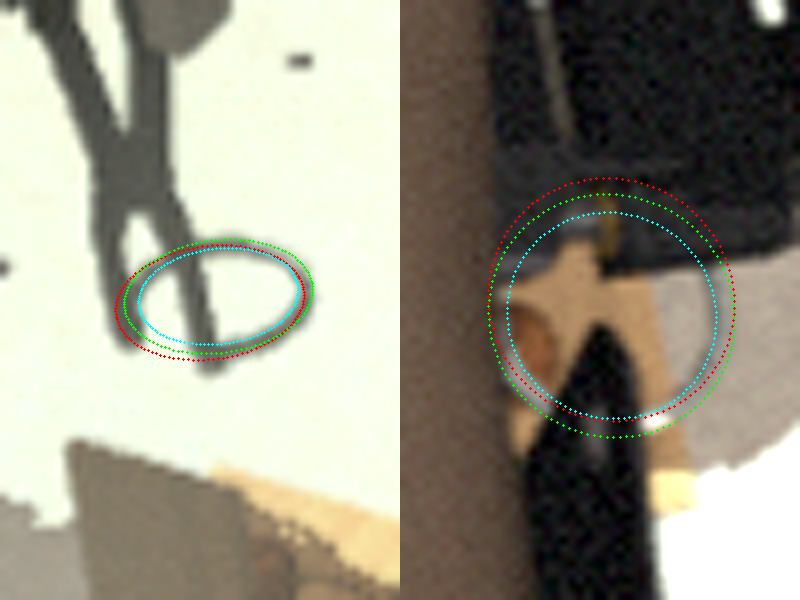

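The model shifted -3.5 mm in x (green) matches the ring in both views. So the ring centre is TCP + (-30, -4.5, -113.5) mm, and I need dx = +3 mm. I'll shift, then lower part-way onto the taper while watching the force.

>>> {"name": "carry_out", "arguments": {
  "increments": [
    [0, 0, 0, 3, 0, 0, 1],
    [0, 0, 0, 3, 0, 0, 1],
    [0, 0, 0, 3, 0, -6, 1],
    [0, 0, 0, 3, 0, -12, 1],
    [0, 0, 0, 3, 0, -18, 1],
    [0, 0, 0, 3, 0, -22, 1],
    [0, 0, 0, 3, 0, -24, 1],
    [0, 0, 0, 3, 0, -24, 1]
  ]
}}

```text
clock: 15.4
tool_pos: [0.58, 0.2403, 0.1834]
orientation: [-180.0, 0.0, 99.5]
force: [0.7, -1.7, -1.9]
opening: 0.0394
```

>>> {"name": "carry_out", "arguments": {
  "increments": [
    [0, 0, 0, 0, 0, -3, 1],
    [0, 0, 0, 0, 0, -6, 1],
    [0, 0, 0, 0, 0, -9, 1],
    [0, 0, 0, 0, 0, -12, 1],
    [0, 0, 0, 0, 0, -12, 1]
  ]
}}

```text
clock: 16.02
tool_pos: [0.5798, 0.2403, 0.1712]
orientation: [-180.0, 0.0, 99.5]
force: [0.2, -0.5, -1.5]
opening: 0.0393
```

>>> {"name": "carry_out", "arguments": {
  "increments": [
    [0, 0, 0, 0, 0, -2, 1],
    [0, 0, 0, 0, 0, -4, 1],
    [0, 0, 0, 0, 0, -5.5, 1],
    [0, 0, 0, 0, 0, -5.5, 1],
    [0, 0, 0, 0, 0, -5.5, 1]
  ]
}}

```text
clock: 16.65
tool_pos: [0.5801, 0.2404, 0.1663]
orientation: [180.0, -0.0, 99.5]
force: [0.2, 0.6, -0.2]
opening: 0.0393
```

>>> {"name": "carry_out", "arguments": {
  "increments": [
    [0, 0, 0, 0, 0, -0.5, 1],
    [0, 0, 0, 0, 0, -1, 1],
    [0, 0, 0, 0, 0, -1, 1],
    [0, 0, 0, 0, 0, -1, 1]
  ]
}}

```text
clock: 17.15
tool_pos: [0.5805, 0.2406, 0.1658]
orientation: [179.9, -0.0, 99.5]
force: [-0.2, -0.6, 4.3]
opening: 0.0392
```

```bash
python3 - <<'E'
from h import *
t=ctrl.snapshot("top");s=ctrl.snapshot("scene"); np.savez("shots6.npz",t=t,s=s)
o=ctrl.get_obs(); print(o["force"],o["moment"],o["opening"],o["tool_pos"],o["orientation"])
th=np.radians(np.arange(0,360,4)); out=[]
c0=np.array([.550,.2355,.052])
for p in (s,t):
    c=proj(p,c0)[0]; x,y=int(c[0])-25,int(c[1])-37
    out.append(cv2.convertScaleAbs(cv2.resize(p["pixels"][y:y+75,x:x+50],None,fx=8,fy=8,interpolation=cv2.INTER_CUBIC),alpha=1.6))
cv2.imwrite("pics/s10.png",np.hstack(out))
E
```

```text
[0.51158795 0.25671465 5.72159247] [ 0.0147673  -0.1321731  -0.05021794] 0.03910298841227238 [0.58053093 0.24062281 0.16582722] [ 1.79914904e+02 -2.14649509e-02  9.95286273e+01]
```

View pics/s10.png

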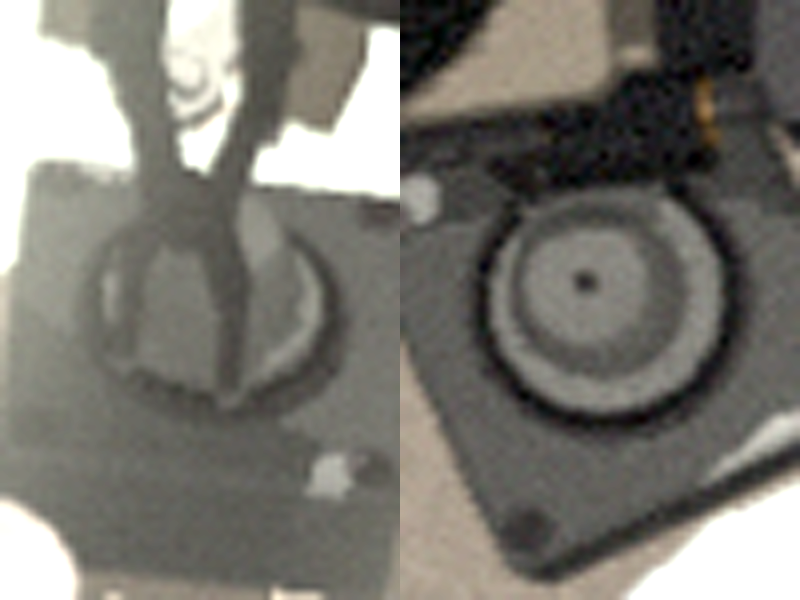

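```bash
python3 -c "
from h import *
print(ctrl.close_job()); o=ctrl.get_obs(); print(o['clock'],o['force'],o['opening'],o['tool_pos'])"
```

```text
the job is handed in; nothing more can be done
None
the job is handed in; nothing more can be done
```

I put the dust cap on the bench, then slid the spread ring over the shaft down to the bearing face. The job is handed in with the pliers still held squeezed; it finished at about 17 s and gave no verdict.

- **Cap:** I lifted the grey cap by its knob and stood it rim-down at about (0.54, 0.06). A picture after release showed it upright.
- **Pliers:** I gripped them by the handles, squeezed to an opening of about 39 mm, and lifted them off the stand.
- **Final position:** The last reading had the tool at (0.5805, 0.2406, 0.1658), level to 0.1°. That puts the ring centre at about 0.052 m, against 0.0525 for the groove. It was pressing on the bearing face with 4 to 6 N, and the last pictures show it centred on the shaft.

**Checks that disagreed:**
- **Grip offset:** While gripping, the tool was pushed 3.5 mm sideways and loaded with about 14 N. The ring therefore hung about 3.5 mm from where I expected. I confirmed this in both camera views and corrected 3 mm of it before lowering the ring.
- **Edge matching:** My automatic edge matching of the ring was unreliable, because it may have locked onto the bearing face. I used a model overlay on the pictures instead.
- **Not measured:** I had no direct reading of the jaw angle. That the ring is fully spread rests on the finger opening and on it passing the 40 mm shaft with no sign of contact.

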